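Unclip the cutters and set them under the magnifier for inspection

TASK

Get the cutters ready for a wear check: pull every cutter out of the clip strip and lay them in the tote where it stands. Then carry the loaded tote level by its fin and set it down squarely inside the green mat, and after that swing the stiff magnifier arm so that its lens is centred over the tote and stays there. Do not tip the tote or disturb the glasses, case and bottle.

Things in the scene. Friction and masses are not known exactly. Their poses are not given: they have to be found in the camera images.
- strip: Fixed clip strip: dark steel base plate 90 x 310 x 12 mm (x, y, z), five spring-steel clips along its y axis at y = -128, -64, 0, 64, 128 mm; some may be empty. Origin at the centre of its underside, axes along its edges. A clipped cutter lies level along the strip's x, centre line 45 mm above the bench; it snaps out when pulled straight up with about 6 to 12 N and is free after 15 mm
- clip_mid (a point): Centre line of the middle clip, 45 mm above the bench; axes as the strip's. Each clip has two pairs of sprung leaves, at x = -29 and +29 mm (10 mm wide), that close over the cutter's shank and stand up to 62 mm above the bench; between the pairs, 24 mm to either side of the middle, the space down to the base plate is free for fingers to grip the sleeve
- tote: Loose grey tote tray, 150 x 220 mm (x, y), 0.35 kg; origin at the centre of its underside; walls 4 mm thick, 26 mm high, inner floor 4 mm up. A divider 12 mm thick along its x axis, 26 mm high, leaves two bays 142 x 100 mm (y from 6 to 106 mm on either side). On it stands the carrying fin: orange plate 80 mm long (x), 12 mm thick (y), top 42 mm above the underside
- fin_top (a point): Middle of the top edge of the tote's carrying fin, 42 mm above the tote's underside; axes as the tote's
- mat: Flat green inspection mat with a white border line, 220 x 290 mm (x, y), 1 mm thick, fixed on the bench; origin at its centre, x and y along its edges
- stand: Fixed stand of the bench magnifier: round foot 120 mm across, upright post 22 mm across; origin at the centre of its foot, on the arm's pivot axis (vertical). Its x axis gives the zero of the arm's joint
- magnifier (a joint): Swing of the magnifier arm about the stand's vertical axis, rad: at 0 it points along the stand's -x; grows counter-clockwise from above (at 1.57 it points along the stand's -y); range -0.7 to 1.8. Stiff (2 to 3 N at the knob), stays where left. White arm, level, 245 mm above the bench, with a round lens head 112 mm across, 16 mm thick
- lens (a point): Centre of the magnifier's lens, 230 mm from the pivot axis, 245 mm above the bench; axes turn with the arm (the arm points along -x)
- knob (a point): Grip point of the round red upright knob at the outer end of the arm, 298 mm from the pivot axis and 68 mm beyond the lens centre; knob 16 mm across, this point 273 mm above the bench, knob top 20 mm higher, clear of the head for 25 mm below the point. Axes as the lens
- glasses: Clear safety glasses lying on the bench, about 135 x 140 x 49 mm, a bystander; origin under the lenses
- case: Grey zip case, 90 x 190 x 55 mm, a bystander; origin at the centre of its underside
- oil: Oil bottle, 60 mm across, 150 mm high, a bystander; origin at the centre of its underside
- cutter1: Rotary cutter with orange sleeve, 122 mm long, 60 g: steel shank 12 mm across; square sleeve 34 x 16 x 16 mm round its middle, to grip by; ribbed burr head 16 mm across at +x (to 64 mm), black cap 16 mm across at -x (to -58 mm). Origin at the sleeve's centre on the shank's centre line, x along the shank; lying flat, the origin is 8 mm up. May be absent (None)
- cutter2: Rotary cutter with blue sleeve, 122 mm long, 60 g: steel shank 12 mm across; square sleeve 34 x 16 x 16 mm round its middle, to grip by; ribbed burr head 16 mm across at +x (to 64 mm), black cap 16 mm across at -x (to -58 mm). Origin at the sleeve's centre on the shank's centre line, x along the shank; lying flat, the origin is 8 mm up. May be absent (None)
- cutter3: Rotary cutter with red sleeve, 122 mm long, 60 g: steel shank 12 mm across; square sleeve 34 x 16 x 16 mm round its middle, to grip by; ribbed burr head 16 mm across at +x (to 64 mm), black cap 16 mm across at -x (to -58 mm). Origin at the sleeve's centre on the shank's centre line, x along the shank; lying flat, the origin is 8 mm up. May be absent (None)
- cutter4: Rotary cutter with yellow sleeve, 122 mm long, 60 g: steel shank 12 mm across; square sleeve 34 x 16 x 16 mm round its middle, to grip by; ribbed burr head 16 mm across at +x (to 64 mm), black cap 16 mm across at -x (to -58 mm). Origin at the sleeve's centre on the shank's centre line, x along the shank; lying flat, the origin is 8 mm up. May be absent (None)
- cutter5: Rotary cutter with green sleeve, 122 mm long, 60 g: steel shank 12 mm across; square sleeve 34 x 16 x 16 mm round its middle, to grip by; ribbed burr head 16 mm across at +x (to 64 mm), black cap 16 mm across at -x (to -58 mm). Origin at the sleeve's centre on the shank's centre line, x along the shank; lying flat, the origin is 8 mm up. May be absent (None)
There are look-alikes about, which are no part of the job. What is shaped like the cutter3 but purple is not meant.

How it is judged:
On the way, in this order (a step that is already met when the one before it is completed fails the run):
1. every cutter lies in the tote, the tote still at its first place (x of cutter1 in the frame of tote between -0.03 and 0.03 m and y of cutter1 in the frame of tote between -0.104 and 0.104 m and z of cutter1 in the frame of tote between 0 and 0.045 m and angle between each of cutter1, cutter2, cutter3, cutter4, cutter5's own x axis and vertical above 1.2 rad and linear speed of each of cutter1, cutter2, cutter3, cutter4, cutter5 below 0.03 m/s and x of cutter2 in the frame of tote between -0.03 and 0.03 m and y of cutter2 in the frame of tote between -0.104 and 0.104 m and z of cutter2 in the frame of tote between 0 and 0.045 m and x of cutter3 in the frame of tote between -0.03 and 0.03 m and y of cutter3 in the frame of tote between -0.104 and 0.104 m and z of cutter3 in the frame of tote between 0 and 0.045 m and x of cutter4 in the frame of tote between -0.03 and 0.03 m and y of cutter4 in the frame of tote between -0.104 and 0.104 m and z of cutter4 in the frame of tote between 0 and 0.045 m and x of cutter5 in the frame of tote between -0.03 and 0.03 m and y of cutter5 in the frame of tote between -0.104 and 0.104 m and z of cutter5 in the frame of tote between 0 and 0.045 m and horizontal distance between tote and mat above 0.15 m), for 0.2 s.
2. the loaded tote stands inside the mat, let go (x of cutter1 in the frame of tote between -0.03 and 0.03 m and y of cutter1 in the frame of tote between -0.104 and 0.104 m and z of cutter1 in the frame of tote between 0 and 0.045 m and angle between each of cutter1, cutter2, cutter3, cutter4, cutter5's own x axis and vertical above 1.2 rad and linear speed of each of cutter1, cutter2, cutter3, cutter4, cutter5 below 0.03 m/s and x of cutter2 in the frame of tote between -0.03 and 0.03 m and y of cutter2 in the frame of tote between -0.104 and 0.104 m and z of cutter2 in the frame of tote between 0 and 0.045 m and x of cutter3 in the frame of tote between -0.03 and 0.03 m and y of cutter3 in the frame of tote between -0.104 and 0.104 m and z of cutter3 in the frame of tote between 0 and 0.045 m and x of cutter4 in the frame of tote between -0.03 and 0.03 m and y of cutter4 in the frame of tote between -0.104 and 0.104 m and z of cutter4 in the frame of tote between 0 and 0.045 m and x of cutter5 in the frame of tote between -0.03 and 0.03 m and y of cutter5 in the frame of tote between -0.104 and 0.104 m and z of cutter5 in the frame of tote between 0 and 0.045 m and x of tote in the frame of mat between -0.036 and 0.036 m and y of tote in the frame of mat between -0.036 and 0.036 m and angle between the x axis of tote and the x axis of mat, either way round below 0.3 rad and height (world z) of tote below 0.006 m and angle between tote's own z axis and vertical below 0.06 rad and linear speed of tote below 0.02 m/s and contact force between the fingers and tote below 0.1 N), for 0.3 s.
3. the lens is over the tote on the mat (horizontal distance between lens and tote below 0.06 m and velocity of joint magnifier between -0.03 and 0.03 rad/s and x of tote in the frame of mat between -0.036 and 0.036 m and y of tote in the frame of mat between -0.036 and 0.036 m and angle between the x axis of tote and the x axis of mat, either way round below 0.3 rad and height (world z) of tote below 0.006 m and angle between tote's own z axis and vertical below 0.06 rad and linear speed of tote below 0.02 m/s), for 0.2 s.
At the end, for the whole second after the job is handed in: All cutters present lie flat and at rest inside the tote; the tote stands level on the mat, centre within 36 mm of the mat centre along each mat axis, turned less than 17 degrees; the lens centre is within 60 mm of the tote centre seen from above; the arm is at rest (all of step 3 and x of cutter1 in the frame of tote between -0.03 and 0.03 m and y of cutter1 in the frame of tote between -0.104 and 0.104 m and z of cutter1 in the frame of tote between 0 and 0.045 m and angle between each of cutter1, cutter2, cutter3, cutter4, cutter5's own x axis and vertical above 1.2 rad and linear speed of each of cutter1, cutter2, cutter3, cutter4, cutter5 below 0.03 m/s and x of cutter2 in the frame of tote between -0.03 and 0.03 m and y of cutter2 in the frame of tote between -0.104 and 0.104 m and z of cutter2 in the frame of tote between 0 and 0.045 m and x of cutter3 in the frame of tote between -0.03 and 0.03 m and y of cutter3 in the frame of tote between -0.104 and 0.104 m and z of cutter3 in the frame of tote between 0 and 0.045 m and x of cutter4 in the frame of tote between -0.03 and 0.03 m and y of cutter4 in the frame of tote between -0.104 and 0.104 m and z of cutter4 in the frame of tote between 0 and 0.045 m and x of cutter5 in the frame of tote between -0.03 and 0.03 m and y of cutter5 in the frame of tote between -0.104 and 0.104 m and z of cutter5 in the frame of tote between 0 and 0.045 m); the robot touches nothing.
It fails at once if the tote is tipped by more than 20 degrees (angle between tote's own z axis and vertical above 0.35 rad).
It fails at once if the safety glasses is shifted by more than 30 mm (distance of glasses from where it was at the start of the episode above 0.03 m).
It fails at once if the case is shifted by more than 30 mm (distance of case from where it was at the start of the episode above 0.03 m).
It fails at once if the oil bottle is shifted by more than 30 mm (distance of oil from where it was at the start of the episode above 0.03 m).
Of cutter1, cutter2, cutter3, cutter4, cutter5 only 3 to 5 are there at a start; the rules pass over those that are not, and their reading is None.
At some moment in a run one of tote may be knocked a few centimetres aside while the robot is not near it.
Once in a run the grip may slacken for a moment while it holds something.
It also fails if it takes over 210 s, if anything falls off the work surface, if the arm or the gripper's body presses on something with over 40 N, if the wrist force passes 120 N, or if a joint passes its speed limit or range.

ROBOT

A 7-joint arm with a two-finger parallel gripper is mounted at the origin on the work surface. World frame = base frame: x ahead of the robot, y to its left, z up, the work surface at z = 0. Lengths are in m, angles in rad, forces in N, time in s.
With the tool pointing down it reaches from about 0.425 to 0.925 m from the base axis. Payload 6.8 kg.
Tool frame: the origin (TCP) lies at the very end of the fingers, on their centre line; the grasp point (between the pads) lies bot.grip_point_offset behind it (bot.grip_point_offset is the distance from the TCP to the grasp point, in m); z points along the fingers, y is the line along which they close (so a half turn about z gives the same grasp; the last joint's range is limited). The gripper opens to 85 mm and grips with 20 to 120 N. Pads are 22 mm wide; open, the fingers measure 114 mm over their backs; the gripper's body (76 mm by 85 mm) begins 54 mm behind the grasp point. The pads swing forward as they close: fully open they stand 13 mm farther back than shut.
Start: joints at [-1.3, 0.477, 0.022, 1.555, -0.011, 1.109, -0.083], TCP at [0.25, 0.627, 0.231] pointing down, gripper open.
Joint ranges: [-2.96, 2.96], [-0.34, 2.1], [-1.41, 1.46], [0.24, 2.44], [-1.37, 4.51], [0.17, 1.92], [-2.96, 2.96]. Speed limits (rad/s): [2.39, 2.39, 3.14, 3.14, 3.14, 3.14, 3.14].

INTERFACE

Orientations are given as a unit quaternion [w, x, y, z].
In Python, from station import bot, imaging gives the robot as it stands. The module is installed in compiled form; this text tells all that it offers.
- The arm moves only by the tool carry_out, never from a script. Its argument "targets" is one flat list of numbers, 5 for each row, row after row: the closure in counts, from 0 (fully open) to 255 (shut), then the shift along the world's x, y, z in mm, then the turn about the world's z in degrees. A call has 1 to 20 rows; each row shifts and turns the commanded pose from where the row before left it; what a row does not reach is not made up. A row lasts 1/10 s, in which the tool goes at most 50 mm and 8.59 degrees, less where a joint would pass 70% of its speed; a pose out of reach is approached as far as the arm can. A call is refused whole if a number of a shift passes 50 or a number of a turn 8.59, either way. A call with a gripper value outside its range is refused whole. The fingers move at their own pace and stop on an object; "newtons" is the grip in N (left out, the last holds). Time passes only in rows, so rows that do not move let the fingers close. It gives the time, the measured TCP pose, the force, the opening and the grip force at its end, in the units of the state.
- bot.get_obs(): the state, without advancing time (a new reading comes with each control period).
- imaging.read_camera(name): name is "side" or "top" or "wrist"; returns a dict with "frame" (384x512x3 uint8, red, green, blue), "fov_y" (degrees; the focal length in pixels is half the picture's height over the tangent of half this angle, whatever the lens; pixels are square), "cx", "cy" (the principal point, pixels), "pose" (4x4, takes a point from camera to world coordinates); the wrist camera has in their place "tool_from_camera" (4x4, takes a point from camera to tool coordinates, whose origin is the TCP and whose axes are the flange's). Camera axes: x right, y up, looking along -z (the intrinsics and any distortion apply to the point x, -y, -z); pixel columns grow to the right and rows downward; lengths in m; the calibration is good to about 2 mm. A picture is of the moment at which its call begins: read the wrist's pose just before it. There is no depth.
- bot.hand_in(): hands the job in; it is judged then, once.
The state is a dict: "t": time; "q": joint angles; "joint_vel": joint speeds; "joint_torque": joint torques, N m; "eef_pos": TCP position; "tool_rot": TCP orientation; "contact_force": force on the tool from outside, world axes, zero at the start; "torque": the same for the moment, N m; "gripper_width": opening from 0.0 (shut) to 1.0 (fully open); "grasp_force": force on a finger pad.
Only numpy, scipy, OpenCV 4.12 (cv2) and the standard library are available. Lean on these libraries where they do the work, as an engineer would, in place of code of your own. Each camera call takes 0.05 s, during which the arm holds its last target. There are 200 camera calls.

## Working session

There is one attempt and no reset: what is moved stays moved. The work goes in short steps, Python scripts to look and compute and a tool call to move; the robot and the scene stay as the last step left them, time stands still between calls to the robot, and variables do not carry over. Pictures are saved under pics/ and viewed, at most 14 in all, crops included, and the job is handed in when it is done.

Besides the shell and the picture viewer there is one more tool, called after ">>>" by a JSON object that holds its "op" and its "data", one argument or row to a line. carry_out: Moves the arm, as the interface text tells. Its arguments: {"type":"object","properties":{"targets":{"type":"array","items":{"type":"number"}},"newtons":{"type":"number"}},"required":["targets"]}

```bash
mkdir -p pics
cat > h.py <<'E'
import numpy as np, cv2
from station import bot, imaging
from scipy.spatial.transform import Rotation as R
def cam(name):
    o=bot.get_obs(); d=imaging.read_camera(name)
    if name=='wrist':
        T=np.eye(4); q=o['tool_rot']; T[:3,:3]=R.from_quat([q[1],q[2],q[3],q[0]]).as_matrix(); T[:3,3]=o['eef_pos']
        d['pose']=T@np.array(d['tool_from_camera'])
    return d
def f(d): return d['frame'].shape[0]/2/np.tan(np.radians(d['fov_y'])/2)
def ray(d,u,v):
    P=np.array(d['pose']); r=P[:3,:3]@np.array([(u-d['cx'])/f(d),-(v-d['cy'])/f(d),-1]); return P[:3,3],r
def atz(d,u,v,z):
    c,r=ray(d,u,v); return c+r*(z-c[2])/r[2]
def tri(*obs):
    A=0;b=0
    for d,u,v in obs:
        c,r=ray(d,u,v); r=r/np.linalg.norm(r); M=np.eye(3)-np.outer(r,r); A=A+M; b=b+M@c
    return np.linalg.solve(A,b)
def proj(d,p):
    P=np.linalg.inv(np.array(d['pose'])); q=P[:3,:3]@np.array(p)+P[:3,3]; return d['cx']+f(d)*q[0]/-q[2], d['cy']-f(d)*q[1]/-q[2]
def save(d,n,box=None,s=1):
    im=d['frame'][:,:,::-1]
    if box: im=im[box[1]:box[3],box[0]:box[2]]
    cv2.imwrite('pics/'+n,cv2.resize(im,None,fx=s,fy=s,interpolation=cv2.INTER_CUBIC))
def dump(d,n):
    import pickle; pickle.dump({k:np.array(v) if k!='x' else v for k,v in d.items() if k in('frame','fov_y','cx','cy','pose')},open(n,'wb'))
def load(n):
    import pickle; d=pickle.load(open(n,'rb')); return d
E
python3 - <<'E'
from h import *
for n in ['top','side','wrist']:
    d=cam(n); print(n,d.keys(),d['fov_y'],d['cx'],d['cy'],np.round(d['pose'],3).tolist(), {k:d[k] for k in d if k not in('frame','pose','fov_y','cx','cy','tool_from_camera')})
    save(d,n+'0.png',s=1.5); dump(d,n+'0.pkl')
o=bot.get_obs(); print(o, bot.grip_point_offset)
E
```

```text
top dict_keys(['frame', 'fov_y', 'cx', 'cy', 'pose']) 53.40662093389675 250.50685069638826 182.26087115928829 [[-0.029, 0.983, -0.18, 0.33], [-0.999, -0.032, -0.017, 0.08], [-0.023, 0.18, 0.983, 1.37], [0.0, 0.0, 0.0, 1.0]] {}
side dict_keys(['frame', 'fov_y', 'cx', 'cy', 'pose']) 44.051930539014606 254.75166888215523 193.52108227587541 [[0.833, 0.384, -0.398, -0.043], [-0.553, 0.584, -0.594, -0.813], [0.004, 0.715, 0.699, 1.2], [0.0, 0.0, 0.0, 1.0]] {}
wrist dict_keys(['frame', 'fov_y', 'cx', 'cy', 'tool_from_camera', 'pose']) 64.24318591935011 254.55616094689907 191.2583106025165 [[0.37, -0.886, -0.281, 0.178], [0.929, 0.352, 0.113, 0.655], [-0.001, -0.303, 0.953, 0.374], [0.0, 0.0, 0.0, 1.0]] {}
{'t': 0.15, 'q': array([-1.30009177,  0.47764086,  0.02235747,  1.55620482, -0.01153929,
        1.10930194, -0.08311284]), 'joint_vel': array([-8.11073569e-04, -2.82171824e-03, -3.98739163e-04, -2.39819561e-03,
       -6.87586867e-04, -4.60424169e-05, -5.45262449e-04]), 'joint_torque': array([ 2.52575250e-03, -5.96924293e+01,  1.61007777e+00, -2.81487626e+01,
        1.26328535e-02,  6.58193749e-03, -4.34879695e-06]), 'eef_pos': array([0.24945511, 0.62672633, 0.23053696]), 'tool_rot': array([-9.95620272e-05,  1.88282640e-01,  9.82114626e-01, -7.06713368e-04]), 'contact_force': array([-0.61944705, -0.08277862, -0.1775433 ]), 'torque': array([ 0.02105395, -0.0518135 ,  0.04189083]), 'grasp_force': 0.0, 'gripper_width': 1.0000540481900548} 0.0187
```

View pics/top0.png

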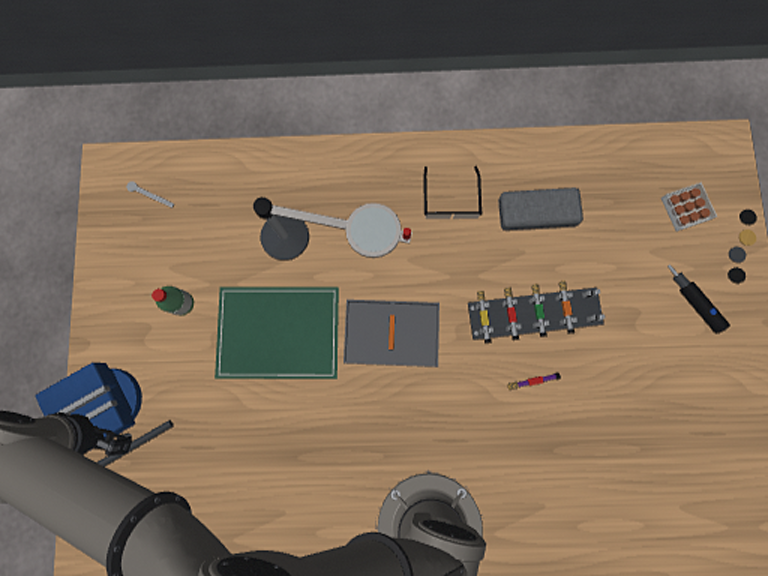

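View pics/side0.png

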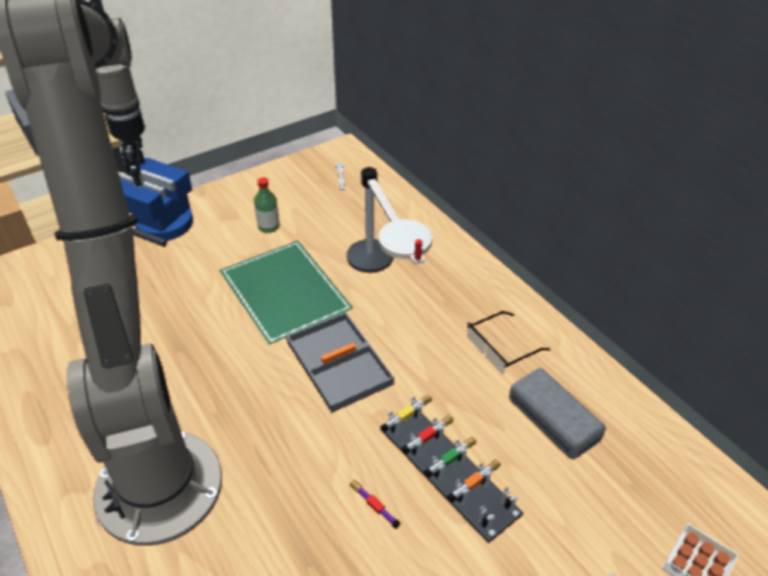

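Top view (768 px scale): the sleeves are yellow (485,317), red (513,315), green (540,312) and orange (567,310), and the fifth clip is empty. The fin is at (392,332), the mat spans 217–338 x 288–378, and the red knob is at (407,233). The purple look-alike is at (535,381). I'll measure by colour blobs in both views.

```bash
cat >> h.py <<'E'
def blob(d,u,v,r,lo,hi):
    "centroid of HSV-range blob nearest (u,v) within r px"
    hsv=cv2.cvtColor(d['frame'],cv2.COLOR_RGB2HSV); m=cv2.inRange(hsv,np.array(lo),np.array(hi))
    k=np.zeros_like(m); cv2.circle(k,(int(u),int(v)),int(r),255,-1); m&=k
    n,l,s,c=cv2.connectedComponentsWithStats(m)
    if n<2: return None
    i=1+np.argmax(s[1:,4]); ys,xs=np.nonzero(l==i)
    return c[i][0],c[i][1],s[i][4],np.c_[xs,ys]
COL=dict(yellow=((23,130,110),(33,255,255)),red=((0,190,90),(6,255,255)),green=((48,120,60),(75,255,255)),orange=((8,190,150),(18,255,255)))
E
python3 - <<'E'
from h import *
T=load('top0.pkl');S=load('side0.pkl')
pt=dict(yellow=(485,317,405,412),red=(513,315,428,434),green=(540,312,451,456),orange=(567,310,474,481))
for c,(a,b,e,g) in pt.items():
    t=blob(T,a/1.5,b/1.5,9,*COL[c]);s=blob(S,e/1.5,g/1.5,12,*COL[c])
    print(c,np.round(t[:3],1),np.round(s[:3],1),tri((T,*t[:2]),(S,*s[:2])).round(4), atz(T,*t[:2],.05).round(3))
t=blob(T,392/1.5,332/1.5,16,*COL['orange']);s=blob(S,338/1.5,353/1.5,18,*COL['orange'])
print('fin',t[:3],s[:3],tri((T,*t[:2]),(S,*s[:2])).round(4))
for n,d,x in(('T',T,t),('S',S,s)):
    r=cv2.minAreaRect(x[3].astype(np.float32)); B=cv2.boxPoints(r); print(n,[atz(d,*p,.042).round(3)[:2].tolist() for p in B])
t=blob(T,407/1.5,233/1.5,8,*COL['red']);s=blob(S,418/1.5,250/1.5,14,*COL['red']); print('knob',t[:3],s[:3],tri((T,*t[:2]),(S,*s[:2])).round(4))
# lens disc / mat / tote corners
print('mat T',[atz(T,u/1.5,v/1.5,.001).round(3)[:2].tolist() for u,v in((220,288),(338,288),(337,378),(216,378))])
print('mat S',[atz(S,u/1.5,v/1.5,.001).round(3)[:2].tolist() for u,v in((222,270),(297,243),(350,305),(272,339))])
print('tote T',[atz(T,u/1.5,v/1.5,.026).round(3)[:2].tolist() for u,v in((347,300),(439,303),(439,366),(345,363))])
print('lens',tri((T,373/1.5,229/1.5),(S,405/1.5,237/1.5)).round(3),'foot',atz(T,284/1.5,238/1.5,.01).round(3),atz(S,370/1.5,256/1.5,.01).round(3),'posttop',tri((T,262/1.5,207/1.5),(S,370/1.5,178/1.5)).round(3))
E
```

```text
yellow [322.6 211.5  45. ] [270.2 274.7  59. ] [ 0.4622 -0.1435  0.0453] [ 0.461 -0.143  0.05 ]
red [340.7 209.5  41. ] [284.9 289.1  42. ] [ 0.4684 -0.2073  0.044 ] [ 0.467 -0.205  0.05 ]
green [359.2 207.1  48. ] [299.8 303.8  64. ] [ 0.4741 -0.2709  0.0455] [ 0.473 -0.269  0.05 ]
orange [378.  204.6  30. ] [316.3 320.6  24. ] [ 0.4809 -0.3371  0.0428] [ 0.479 -0.334  0.05 ]
fin (np.float64(260.7758620689655), np.float64(220.24137931034483), np.int32(58)) (np.float64(225.69565217391303), np.float64(235.04347826086956), np.int32(23)) [0.4389 0.0717 0.031 ]
T [[0.398, 0.079], [0.475, 0.073], [0.474, 0.064], [0.398, 0.07]]
S [[0.4, 0.068], [0.468, 0.063], [0.467, 0.06], [0.399, 0.064]]
knob (np.float64(270.7647058823529), np.float64(154.2941176470588), np.int32(17)) (np.float64(278.4761904761905), np.float64(165.76190476190476), np.int32(21)) [0.6132 0.0374 0.2693]
mat T [[0.558, 0.484], [0.548, 0.197], [0.334, 0.202], [0.342, 0.489]]
mat S [[0.348, 0.484], [0.553, 0.472], [0.549, 0.206], [0.346, 0.211]]
tote T [[0.515, 0.174], [0.501, -0.043], [0.354, -0.036], [0.368, 0.181]]
lens [0.627 0.103 0.247] foot [0.675 0.326 0.01 ] [0.678 0.318 0.01 ] posttop [0.686 0.33  0.236]
```

>>> {"op": "carry_out", "data": {
  "targets": [120,20,-30,0,1.4,120,20,-40,0,1.4,120,20,-40,0,1.4,120,20,-40,0,1.4,120,15,-40,0,1.4,120,15,-40,0,1.4,120,15,-40,0,1.4,120,15,-40,0,1.4,120,12,-40,0,1.4,120,10,-40,0,1.4,120,10,-40,0,1.4,120,10,-40,0,1.4,120,10,-40,0,1.4,120,10,-40,0,1.4,120,5,-40,0,1.4,120,5,-40,0,1.4,120,1,-40,0,1.4,120,0,-40,0,1.4,120,0,-40,0,1.2,120,0,-22,0,0.8],
  "newtons": 60
}}

```text
t: 2.15
eef_pos: [0.4619, -0.1483, 0.2314]
tool_rot: [0.0, -0.046, 0.999, -0.0]
contact_force: [-0.1, 0.2, 0.6]
gripper_width: 0.528
grasp_force: 0.0
```

Run:
```python
from h import *
d=cam('wrist'); dump(d,'w1.pkl'); save(d,'w1.png',s=1.5)
for c,p in dict(yellow=[.462,-.1435,.053],red=[.468,-.207,.053],green=[.474,-.271,.053],orange=[.481,-.336,.053]).items():
    u,v=proj(d,p); b=blob(d,u,v,40,*COL[c]); print(c,round(u),round(v), b and (np.round(b[:3],1),atz(d,*b[:2],.051).round(4)))
```

```text
yellow 260 170 (array([256.5, 169.3, 478. ]), array([ 0.4623, -0.1469,  0.051 ]))
red 201 170 (array([198.3, 168.9, 392. ]), array([ 0.4676, -0.2099,  0.051 ]))
green 141 170 (array([139.8, 168.4, 550. ]), array([ 0.473 , -0.2732,  0.051 ]))
orange 81 171 (array([ 79.7, 168.5, 496. ]), array([ 0.4792, -0.3382,  0.051 ]))
```

View pics/w1.png

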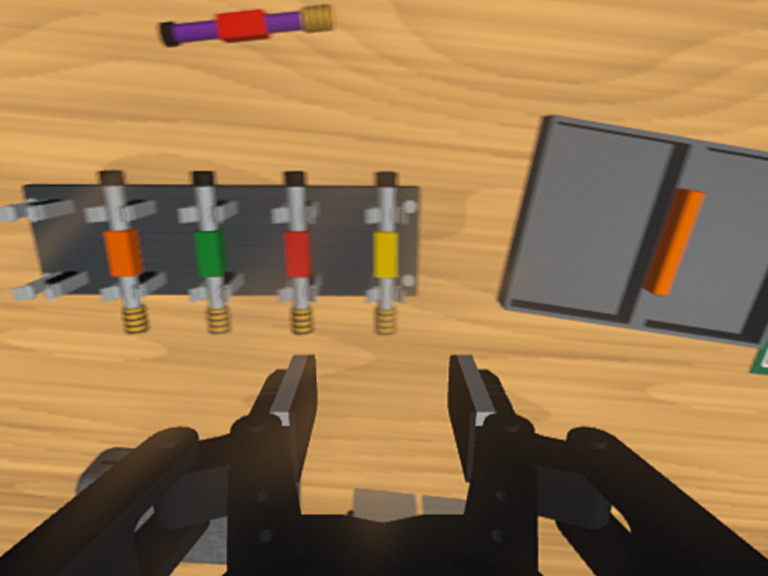

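Wrist view: sleeves sit at rows ~165–170 of the 512-scale frame and agree with the triangulation to about 3 mm. The tote is at right with the fin visible. Going for the yellow cutter.

>>> {"op": "carry_out", "data": {
  "targets": [120,0,2,-45,0.2,120,0,0,-45,0,120,0,0,-45,0,120,0,0,-30,0,120,0,0,-20,0,120,0,0,-11,0,120,0,0,0,0,255,0,0,0,0,255,0,0,0,0,255,0,0,0,0,255,0,0,0,0,255,0,0,0,0],
  "newtons": 60
}}

```text
t: 3.4
eef_pos: [0.4637, -0.1433, 0.0366]
tool_rot: [0.001, -0.049, 0.999, -0.0]
contact_force: [0.0, -0.5, 6.9]
gripper_width: 0.166
grasp_force: 60.4
```

>>> {"op": "carry_out", "data": {
  "targets": [255,0,0,5,0,255,0,0,5,0,255,0,0,5,0,255,0,0,5,0,255,0,0,10,0,255,0,0,20,0,255,0,0,20,0,255,0,0,20,0,255,0,0,10,0,255,0,0,0,0]
}}

```text
t: 4.4
eef_pos: [0.4636, -0.1427, 0.1367]
tool_rot: [0.001, -0.05, 0.999, 0.0]
contact_force: [0.4, -0.0, -0.4]
gripper_width: 0.167
grasp_force: 60.0
```

```bash
cat > tote.py <<'E'
from h import *
def fin(d,p=(.439,.072,.042),r=45,z=.042):
    u,v=proj(d,p); b=blob(d,u,v,r,*COL['orange'])
    if b is None: return None
    B=cv2.boxPoints(cv2.minAreaRect(b[3].astype(np.float32)))
    W=np.array([atz(d,*q,z)[:2] for q in B]); e=[W[1]-W[0],W[2]-W[1]]; e=max(e,key=np.linalg.norm)
    a=np.degrees(np.arctan2(e[1],e[0])); a=(a+90)%180-90
    return atz(d,b[0],b[1],z)[:2].round(4),round(a,1),round(np.linalg.norm(e),3),b[2]
def st():
    o=bot.get_obs(); q=o['tool_rot']; print('tcp',o['eef_pos'].round(4),'yaw',round((np.degrees(2*np.arctan2(-q[1],q[2]))+90)%180-90,1),'w',round(o['gripper_width'],3),round(o['grasp_force'],1),'t',o['t'])
E
python3 - <<'E'
from tote import *
st(); T=cam('top');S=cam('side'); print(fin(T,r=25),fin(S,r=30)); w=cam('wrist'); print(fin(w,r=60))
t=blob(T,*proj(T,(.439,.072,.042)),25,*COL['orange']);s=blob(S,*proj(S,(.439,.072,.042)),30,*COL['orange']);print(tri((T,*t[:2]),(S,*s[:2])))
save(w,'w2.png');
E
```

```text
tcp [ 0.4636 -0.1427  0.1367] yaw 5.7 w 0.167 60.0 t 4.4
(array([0.4385, 0.0714]), np.float64(-4.5), np.float64(0.077), np.int32(59)) (array([0.4322, 0.0621]), np.float64(-3.4), np.float64(0.07), np.int32(29))
(array([0.4633, 0.0676]), np.float64(-3.9), np.float64(0.034), np.int32(333))
[0.43862302 0.07177052 0.02872788]
```

>>> {"op": "carry_out", "data": {
  "targets": [255,-1,15,0,-1,255,-2,25,0,-1,255,-2,30,0,-1,255,-3,35,0,-1,255,-3,35,0,-1,255,-3,35,0,-1,255,-3,35,0,-1,255,-2,30,0,-1,255,-1,30,0,-1,255,-1,20,0,-1,255,0,0,-30,0,255,0,0,-30,0,255,0,0,-20,0,255,0,0,0,0]
}}

```text
t: 5.95
eef_pos: [0.439, 0.146, 0.0523]
tool_rot: [-0.003, 0.037, 0.999, -0.002]
contact_force: [0.2, -0.4, -0.5]
gripper_width: 0.167
grasp_force: 64.1
```

Run:
```python
from tote import *
st(); T=cam('top'); print(fin(T,r=25)); w=cam('wrist'); save(w,'w3.png'); print(fin(w,(.437,.072,.042),r=150))
```

```text
tcp [0.439  0.146  0.0523] yaw -4.3 w 0.167 64.1 t 5.95
(array([0.4379, 0.0714]), np.float64(-4.6), np.float64(0.077), np.int32(58))
(array([0.4309, 0.0734]), np.float64(-2.6), np.float64(0.077), np.int32(3659))
```

View pics/w3.png

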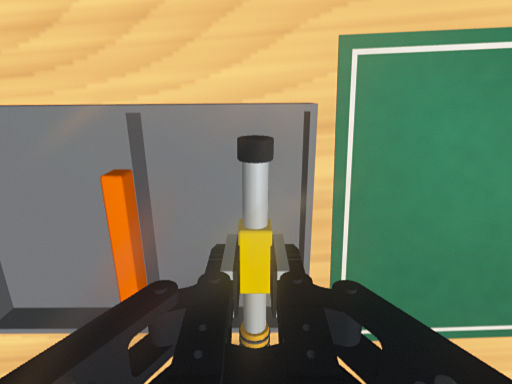

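Wrist view: yellow cutter is held level over the left bay, with its cap at (255,148), the tote wall at column ~305 and the fin at ~125. Lowering it and releasing.

>>> {"op": "carry_out", "data": {
  "targets": [255,2,1,-15,0,255,0,0,-12,0,255,0,0,-8,0,255,0,0,-6,0,255,0,0,0,0,180,0,0,0,0,180,0,0,0,0,180,0,0,0,0,180,0,0,15,0,180,0,0,30,0,180,0,0,45,0,150,0,0,40,0,120,0,0,0,0]
}}

```text
t: 7.35
eef_pos: [0.4469, 0.1495, 0.1493]
tool_rot: [0.004, 0.038, 0.999, 0.003]
contact_force: [0.7, 0.5, -0.4]
gripper_width: 0.526
grasp_force: 0.0
```

```bash
cat >> tote.py <<'E'
def look(c,p,z=.02,r=14):
    for n in('top','side'):
        d=cam(n); b=blob(d,*proj(d,(*p,z)),r,*COL[c]); print(n,c,b and (atz(d,*b[:2],z)[:2].round(4),b[2]), 'fin',fin(d,r=25))
E
python3 - <<'E'
from tote import *
st(); look('yellow',(.44,.146))
E
```

```text
tcp [0.4469 0.1495 0.1493] yaw -4.3 w 0.526 0.0 t 7.35
top yellow None fin (array([0.4399, 0.0712]), np.float64(-2.0), np.float64(0.076), np.int32(57))
side yellow (array([0.4385, 0.1427]), np.int32(43)) fin (array([0.4319, 0.063 ]), np.float64(-4.1), np.float64(0.068), np.int32(25))
```

>>> {"op": "carry_out", "data": {
  "targets": [120,1,-15,0,1,120,2,-30,0,1,120,2,-40,0,1,120,2,-40,0,1,120,2,-45,0,1,120,2,-45,0,1,120,2,-45,0,1,120,3,-40,0,1,120,3,-30,0,1,120,3,-17,0,1,120,0,-10,-13,0,120,0,0,0,0]
}}

```text
t: 8.65
eef_pos: [0.4634, -0.2099, 0.1289]
tool_rot: [-0.002, -0.048, 0.999, 0.0]
contact_force: [0.1, 0.1, -0.5]
gripper_width: 0.53
grasp_force: 0.0
```

Run:
```python
from tote import *
st(); w=cam('wrist')
for c,p in dict(red=[.468,-.207,.051],green=[.474,-.271,.051]).items():
    b=blob(w,*proj(w,p),60,*COL[c]); print(c,b[2],atz(w,*b[:2],.051).round(4))
look('red',(.468,-.207),.047,10);look('yellow',(.44,.146))
```

```text
tcp [ 0.4634 -0.2099  0.1289] yaw 5.5 w 0.53 0.0 t 8.65
red 802 [ 0.4677 -0.2085  0.051 ]
green 918 [ 0.4736 -0.2714  0.051 ]
top red (array([ 0.4551, -0.207 ]), np.int32(8)) fin (array([0.4385, 0.0714]), np.float64(-4.5), np.float64(0.077), np.int32(59))
side red (array([ 0.4678, -0.2123]), np.int32(24)) fin (array([0.4316, 0.062 ]), np.float64(-4.1), np.float64(0.068), np.int32(29))
top yellow (array([0.4406, 0.1502]), np.int32(37)) fin (array([0.4385, 0.0714]), np.float64(-4.5), np.float64(0.077), np.int32(59))
side yellow (array([0.4385, 0.1422]), np.int32(40)) fin (array([0.4316, 0.062 ]), np.float64(-4.1), np.float64(0.068), np.int32(29))
```

>>> {"op": "carry_out", "data": {
  "targets": [120,4,2,-30,0,120,0,0,-30,0,120,0,0,-20,0,120,0,0,-12,0,120,0,0,0,0,255,0,0,0,0,255,0,0,0,0,255,0,0,0,0,255,0,0,0,0,255,0,0,5,0,255,0,0,5,0,255,0,0,5,0,255,0,0,5,0,255,0,0,10,0,255,0,0,20,0,255,0,0,20,0,255,0,0,20,0,255,0,0,10,0,255,0,0,0,0]
}}

```text
t: 10.8
eef_pos: [0.4705, -0.2069, 0.1408]
tool_rot: [0.001, -0.05, 0.999, -0.0]
contact_force: [-0.5, -0.3, -1.6]
gripper_width: 0.171
grasp_force: 60.0
```

>>> {"op": "carry_out", "data": {
  "targets": [255,-1,12,0,-1,255,-2,25,0,-1,255,-3,40,0,-1,255,-4,45,0,-1,255,-4,45,0,-1,255,-4,45,0,-1,255,-4,40,0,-1,255,-3,35,0,-1,255,-2,20,0,-1,255,-1,10,0,-1,255,0,0,-30,0,255,0,0,-30,0,255,0,0,-20,0,255,0,0,0,0]
}}

```text
t: 12.2
eef_pos: [0.439, 0.1093, 0.0566]
tool_rot: [-0.003, 0.037, 0.999, -0.002]
contact_force: [-0.8, 0.4, -0.7]
gripper_width: 0.166
grasp_force: 60.0
```

Run:
```python
from tote import *
st(); T=cam('top');S=cam('side'); print(fin(T,r=30),fin(S,r=30)); w=cam('wrist'); dump(w,'w4.pkl');save(w,'w4.png'); print(fin(w,(.437,.072,.042),r=150))
```

```text
tcp [0.439  0.1093 0.0566] yaw -4.3 w 0.166 60.0 t 12.2
None (array([0.4332, 0.0629]), np.float64(-4.1), np.float64(0.068), np.int32(26))
(array([0.4312, 0.0718]), np.float64(-3.0), np.float64(0.076), np.int32(2860))
```

View pics/w4.png

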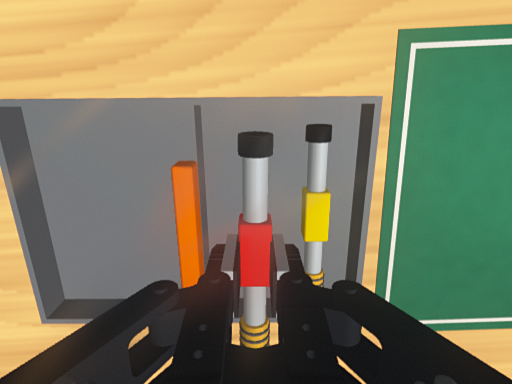

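Wrist view: yellow lies flat in the bay at (317,215). Red is held between it and the fin at (185,225), with clear gaps on both sides. Lowering.

>>> {"op": "carry_out", "data": {
  "targets": [255,2,0,-18,0,255,0,0,-14,0,255,0,0,-9,0,255,0,0,-6,0,255,0,0,0,0,188,0,0,0,0,188,0,0,0,0,188,0,0,0,0,188,0,0,15,0,188,0,0,30,0,180,0,0,45,0,150,0,0,30,0,120,0,0,0,0]
}}

```text
t: 13.65
eef_pos: [0.4463, 0.1111, 0.1362]
tool_rot: [0.003, 0.038, 0.999, 0.002]
contact_force: [0.3, 1.0, -0.9]
gripper_width: 0.529
grasp_force: 0.0
```

>>> {"op": "carry_out", "data": {
  "targets": [120,1,-15,0,1,120,2,-30,0,1,120,2,-40,0,1,120,2,-40,0,1,120,2,-45,0,1,120,3,-45,0,1,120,3,-45,0,1,120,3,-45,0,1,120,4,-40,0,1,120,4,-25,0,1,120,3,-12,-8,0,120,0,0,0,0]
}}

```text
t: 14.85
eef_pos: [0.4718, -0.2725, 0.1228]
tool_rot: [-0.001, -0.048, 0.999, 0.0]
contact_force: [-0.1, 0.3, 0.6]
gripper_width: 0.527
grasp_force: 0.0
```

Run:
```python
from tote import *
st(); w=cam('wrist')
for c,p in dict(green=[.474,-.271,.051],orange=(.48,-.337,.051)).items():
    b=blob(w,*proj(w,p),50,*COL[c]); print(c,b[2],atz(w,*b[:2],.051).round(4))
look('red',(.439,.11),.02,14);look('yellow',(.44,.146))
```

```text
tcp [ 0.4718 -0.2725  0.1228] yaw 5.6 w 0.527 0.0 t 14.85
green 858 [ 0.4727 -0.272   0.051 ]
orange 1014 [ 0.4787 -0.3349  0.051 ]
top red (array([0.4403, 0.1111]), np.int32(32)) fin (array([0.4385, 0.0714]), np.float64(-4.5), np.float64(0.077), np.int32(59))
side red (array([0.4349, 0.0994]), np.int32(14)) fin (array([0.431 , 0.0617]), np.float64(-4.1), np.float64(0.068), np.int32(28))
top yellow (array([0.4406, 0.1502]), np.int32(37)) fin (array([0.4385, 0.0715]), np.float64(-4.5), np.float64(0.077), np.int32(58))
side yellow (array([0.438, 0.142]), np.int32(38)) fin (array([0.4297, 0.0618]), np.float64(-3.4), np.float64(0.068), np.int32(30))
```

>>> {"op": "carry_out", "data": {
  "targets": [120,1,1,-30,0,120,0,0,-30,0,120,0,0,-16,0,120,0,0,-10,0,120,0,0,0,0,255,0,0,0,0,255,0,0,0,0,255,0,0,0,0,255,0,0,0,0,255,0,0,5,0,255,0,0,5,0,255,0,0,5,0,255,0,0,5,0,255,0,0,10,0,255,0,0,20,0,255,0,0,20,0,255,0,0,20,0,255,0,0,10,0,255,0,0,0,0]
}}

```text
t: 17.0
eef_pos: [0.4745, -0.2711, 0.1398]
tool_rot: [0.001, -0.05, 0.999, -0.0]
contact_force: [-0.6, 0.3, -0.8]
gripper_width: 0.167
grasp_force: 60.0
```

>>> {"op": "carry_out", "data": {
  "targets": [255,-2,12,0,-1,255,-4,25,0,-1,255,-5,35,0,-1,255,-5,38,0,-1,255,-5,38,0,-1,255,-5,38,0,-1,255,-5,35,0,-1,255,-4,25,0,-1,255,-3,15,0,-1,255,-2,8,0,-1,255,0,0,-30,0,255,0,0,-30,0,255,0,0,-20,0,255,0,0,0,0]
}}

```text
t: 18.4
eef_pos: [0.431, -0.0021, 0.0558]
tool_rot: [-0.003, 0.037, 0.999, -0.001]
contact_force: [-0.3, -0.3, 0.0]
gripper_width: 0.171
grasp_force: 60.0
```

Run:
```python
from tote import *
st(); T=cam('top');S=cam('side'); print(fin(T,r=30),fin(S,r=30)); w=cam('wrist'); dump(w,'w5.pkl');save(w,'w5.png'); print(fin(w,(.437,.072,.042),r=150))
```

```text
tcp [ 0.431  -0.0021  0.0558] yaw -4.3 w 0.171 60.0 t 18.4
(array([0.4385, 0.0714]), np.float64(-4.5), np.float64(0.077), np.int32(59)) (array([0.4194, 0.0636]), np.float64(-2.5), np.float64(0.044), np.int32(16))
(array([0.4334, 0.0705]), np.float64(-4.8), np.float64(0.079), np.int32(2376))
```

View pics/w5.png

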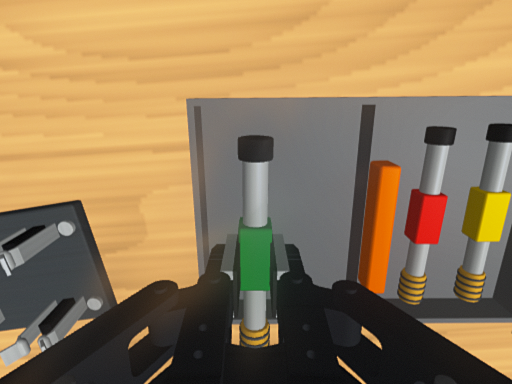

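Wrist view: green is held over the right bay, clear of the end wall at column ~200 and the divider at ~365. Red and yellow lie flat. Lowering, then on to orange.

>>> {"op": "carry_out", "data": {
  "targets": [255,2,0,-18,0,255,0,0,-13,0,255,0,0,-9,0,255,0,0,-6,0,255,0,0,0,0,185,0,0,0,0,185,0,0,0,0,185,0,0,0,0,185,0,0,15,0,185,0,0,30,0,180,0,0,45,0,150,0,0,30,0,120,0,0,0,0]
}}

```text
t: 19.85
eef_pos: [0.4383, -0.0015, 0.136]
tool_rot: [0.004, 0.038, 0.999, 0.001]
contact_force: [-0.2, 1.2, 0.1]
gripper_width: 0.53
grasp_force: 0.0
```

>>> {"op": "carry_out", "data": {
  "targets": [120,2,-15,0,1,120,3,-30,0,1,120,4,-35,0,1,120,5,-40,0,1,120,5,-40,0,1,120,5,-40,0,1,120,5,-40,0,1,120,5,-40,0,1,120,4,-30,0,1,120,3,-17,0,1,120,2,-5,-10,0,120,0,0,0,0]
}}

```text
t: 21.05
eef_pos: [0.4776, -0.3332, 0.1203]
tool_rot: [-0.001, -0.049, 0.999, 0.001]
contact_force: [-1.1, 0.8, -0.3]
gripper_width: 0.532
grasp_force: 0.0
```

Run:
```python
from tote import *
st(); w=cam('wrist')
for c,p in dict(orange=(.48,-.337,.051)).items():
    b=blob(w,*proj(w,p),50,*COL[c]); print(c,b[2],atz(w,*b[:2],.051).round(4))
look('green',(.434,-.003),.02,14)
```

```text
tcp [ 0.4776 -0.3332  0.1203] yaw 5.6 w 0.532 0.0 t 21.05
orange 861 [ 0.4788 -0.3356  0.051 ]
top green (array([ 0.4323, -0.0008]), np.int32(39)) fin (array([0.4385, 0.0714]), np.float64(-4.5), np.float64(0.077), np.int32(59))
side green (array([ 0.4311, -0.0076]), np.int32(43)) fin (array([0.4298, 0.0614]), np.float64(-4.1), np.float64(0.068), np.int32(32))
```

>>> {"op": "carry_out", "data": {
  "targets": [120,2,-2,-30,0,120,0,0,-30,0,120,0,0,-14,0,120,0,0,-10,0,120,0,0,0,0,255,0,0,0,0,255,0,0,0,0,255,0,0,0,0,255,0,0,0,0,255,0,0,5,0,255,0,0,5,0,255,0,0,5,0,255,0,0,5,0,255,0,0,10,0,255,0,0,20,0,255,0,0,20,0,255,0,0,20,0,255,0,0,10,0,255,0,0,0,0]
}}

```text
t: 23.1
eef_pos: [0.4815, -0.3365, 0.1401]
tool_rot: [0.001, -0.05, 0.999, -0.001]
contact_force: [-0.5, -0.1, -0.6]
gripper_width: 0.172
grasp_force: 60.1
```

>>> {"op": "carry_out", "data": {
  "targets": [255,-2,15,0,-1,255,-3,30,0,-1,255,-4,40,0,-1,255,-5,45,0,-1,255,-5,45,0,-1,255,-5,45,0,-1,255,-5,45,0,-1,255,-4,45,0,-1,255,-4,35,0,-1,255,-3,18,0,-1,255,-1,8,0,0,255,0,0,-30,0,255,0,0,-30,0,255,0,0,-20,0,255,0,0,0,0]
}}

```text
t: 24.6
eef_pos: [0.4376, 0.0336, 0.0561]
tool_rot: [-0.003, 0.038, 0.999, -0.001]
contact_force: [-0.4, -0.3, -0.5]
gripper_width: 0.171
grasp_force: 60.1
```

Run:
```python
from tote import *
st(); T=cam('top');S=cam('side'); print(fin(T,r=30),fin(S,r=30)); w=cam('wrist'); dump(w,'w6.pkl');save(w,'w6.png'); print(fin(w,(.437,.072,.042),r=80))
```

```text
tcp [0.4376 0.0336 0.0561] yaw -4.4 w 0.171 60.1 t 24.6
None (array([0.42  , 0.0763]), np.float64(0.8), np.float64(0.008), np.int32(3))
(array([0.4324, 0.0705]), np.float64(-4.7), np.float64(0.078), np.int32(2436))
```

View pics/w6.png

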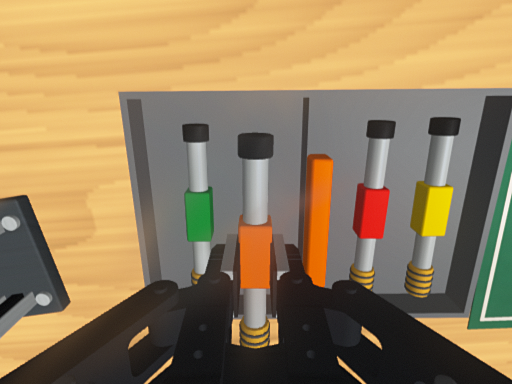

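Wrist view: orange is held between green (198,215) and the fin (318,220), with clearance on both sides. Placing it.

>>> {"op": "carry_out", "data": {
  "targets": [255,0,0,-18,0,255,0,0,-13,0,255,0,0,-9,0,255,0,0,-6,0,255,0,0,0,0,188,0,0,0,0,188,0,0,0,0,188,0,0,0,0,188,0,0,15,0,188,0,0,30,0,180,0,0,45,0,180,0,0,50,0,180,0,10,0,0,180,0,20,0,0,180,0,7,0,0,180,0,0,0,0]
}}

```text
t: 26.35
eef_pos: [0.4392, 0.073, 0.152]
tool_rot: [-0.0, 0.036, 0.999, -0.0]
contact_force: [-0.5, -0.9, -0.2]
gripper_width: 0.294
grasp_force: 0.0
```

Run:
```python
from tote import *
st(); S=cam('side'); print(fin(S,r=30)); w=cam('wrist'); dump(w,'w7.pkl');save(w,'w7.png'); print(fin(w,(.437,.072,.042),r=60))
```

```text
tcp [0.4392 0.073  0.152 ] yaw -4.2 w 0.294 0.0 t 26.35
(array([0.4349, 0.0626]), np.float64(-4.1), np.float64(0.068), np.int32(25))
(array([0.4342, 0.0703]), np.float64(-4.0), np.float64(0.078), np.int32(1159))
```

View pics/w7.png

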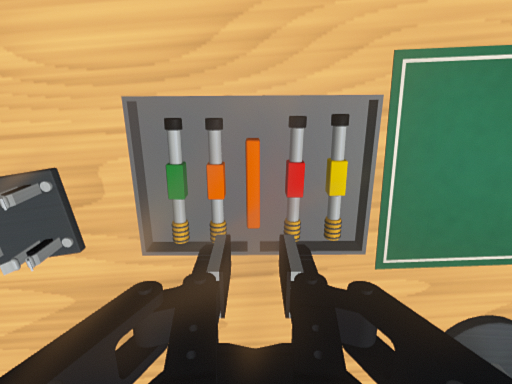

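Wrist view: all four cutters lie flat at (176,181), (216,181), (295,180) and (337,178), with the fin centred at (253,183). Gripping the fin.

>>> {"op": "carry_out", "data": {
  "targets": [190,-2,-1,-40,0,190,0,0,-40,0,190,0,0,-25,0,190,0,0,-15,0,190,0,0,-9,0,190,0,0,0,0,255,0,0,0,0,255,0,0,0,0,255,0,0,0,0,255,0,0,0,0,255,0,0,4,0,255,0,0,4,0,255,0,0,4,0,255,0,0,4,0,255,0,0,0,0],
  "newtons": 110
}}

```text
t: 27.95
eef_pos: [0.438, 0.0714, 0.0399]
tool_rot: [0.0, 0.037, 0.999, 0.0]
contact_force: [0.4, 0.8, -5.1]
gripper_width: 0.11
grasp_force: 107.7
```

Run:
```python
from tote import *
st(); o=bot.get_obs(); print(o['contact_force']); S=cam('side'); save(S,'s8.png',(150,130,350,300),3)
```

```text
tcp [0.438  0.0714 0.0399] yaw -4.3 w 0.11 107.7 t 27.95
[ 0.36135323  0.77337433 -5.13424508]
```

View pics/s8.png

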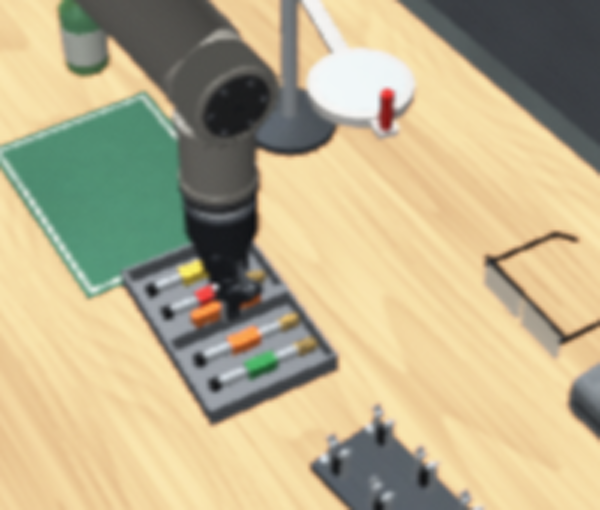

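Side crop: the tote hangs level in the gripper with all four cutters in place, and the force reads −5 N. Carrying it to the mat.

>>> {"op": "carry_out", "data": {
  "targets": [255,0,5,0,0,255,0,10,0,0,255,1,15,0,0.2,255,1,20,0,0.2,255,1,22,0,0.2,255,1,22,0,0.2,255,1,22,0,0.2,255,1,22,0,0.2,255,1,22,0,0.2,255,1,22,0,0.2,255,1,22,0,0.2,255,0,20,0,0.2,255,0,18,0,0.2,255,0,15,0,0,255,0,10,0,0,255,0,3,0,0,255,0,0,0,0,255,0,0,0,0]
}}

```text
t: 29.8
eef_pos: [0.4467, 0.3399, 0.0392]
tool_rot: [-0.0, 0.019, 1.0, -0.0]
contact_force: [-0.1, -0.2, -4.9]
gripper_width: 0.111
grasp_force: 107.8
```

Run:
```python
from tote import *
st(); o=bot.get_obs(); print(o['contact_force']); S=cam('side'); save(S,'s9.png',(130,110,330,280),3)
```

```text
tcp [0.4467 0.3399 0.0392] yaw -2.2 w 0.111 107.8 t 29.8
[-0.14143531 -0.24138879 -4.92320372]
```

View pics/s9.png

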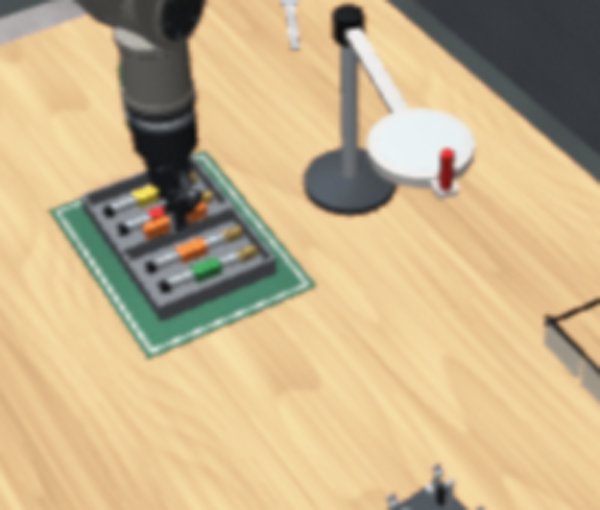

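The tote is well inside the mat and still level. Lowering it gently and letting go.

>>> {"op": "carry_out", "data": {
  "targets": [255,0,0,-5,0,255,0,0,-4,0,255,0,0,-3,0,255,0,0,-2,0,255,0,0,-2,0,255,0,0,0,0,255,0,0,0,0]
}}

```text
t: 30.55
eef_pos: [0.4465, 0.341, 0.0238]
tool_rot: [-0.0, 0.018, 1.0, 0.0]
contact_force: [-3.3, -2.3, 5.1]
gripper_width: 0.107
grasp_force: 109.1
```

```bash
python3 -c "
from tote import *
st(); print(bot.get_obs()['contact_force'])"
```

```text
tcp [0.4465 0.341  0.0238] yaw -2.1 w 0.107 109.1 t 30.55
[-3.33075205 -2.26546632  5.07113876]
```

>>> {"op": "carry_out", "data": {
  "targets": [192,0,0,0,0,192,0,0,0,0,192,0,0,0,0,192,0,0,10,0,192,0,0,20,0,192,0,0,35,0,192,0,0,45,0,150,0,0,45,0,120,0,0,45,0,120,0,0,45,0,120,0,0,45,0,120,0,0,26,0,120,0,0,0,0]
}}

```text
t: 31.85
eef_pos: [0.4486, 0.3419, 0.3444]
tool_rot: [0.003, 0.019, 1.0, 0.003]
contact_force: [-0.4, 0.3, -0.8]
gripper_width: 0.529
grasp_force: 0.0
```

Run:
```python
from tote import *
st(); p=(.4465,.341,.042)
T=cam('top');S=cam('side');W=cam('wrist')
for d in(T,S,W): print(fin(d,p,r=30 if d is not W else 90))
save(W,'w10.png')
G=((60,60,40),(90,255,160))
for n,d in(('T',T),('S',S),('W',W)):
    m=blob(d,*proj(d,(.40,.22,0)),30,*G); print(n,m and m[2])
```

```text
tcp [0.4486 0.3419 0.3444] yaw -2.1 w 0.529 0.0 t 31.85
(array([0.4394, 0.2991]), np.float64(-0.2), np.float64(0.028), np.int32(22))
(array([0.4381, 0.329 ]), np.float64(-1.7), np.float64(0.062), np.int32(17))
(array([0.4423, 0.3366]), np.float64(-2.1), np.float64(0.077), np.int32(422))
T 329
S 298
W 451
```

View pics/w10.png

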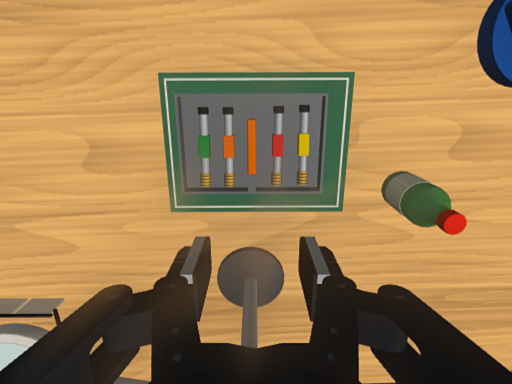

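Wrist view: the tote sits centred and square in the mat, with the cutters flat and the fin at (252,147). The stand foot is at (251,277). Now to the knob.

>>> {"op": "carry_out", "data": {
  "targets": [120,0,-25,0,3.7,120,5,-35,0,3.7,120,10,-40,0,3.7,120,15,-40,0,3.7,120,20,-40,0,3.7,120,25,-40,0,3.7,120,25,-35,0,3.7,120,20,-25,0,3.7,120,15,-15,0,3.7,120,10,-10,0,3.7,120,0,0,0,0]
}}

```text
t: 33.1
eef_pos: [0.5916, 0.0339, 0.3377]
tool_rot: [-0.001, -0.298, 0.954, -0.001]
contact_force: [0.3, 0.6, -0.3]
gripper_width: 0.533
grasp_force: 0.0
```

Run:
```python
from tote import *
st(); T=cam('top');S=cam('side');W=cam('wrist'); K=(.613,.037,.273)
s=blob(S,*proj(S,K),14,*COL['red']); w=blob(W,*proj(W,K),90,*COL['red']); print(proj(W,K),s[:3],w[:3])
print('SW',tri((S,*s[:2]),(W,*w[:2])), atz(W,*w[:2],.288))
save(W,'w11.png')
print(fin(S,(.4465,.341,.042),30))
```

```text
tcp [0.5916 0.0339 0.3377] yaw 34.7 w 0.533 0.0 t 33.1
(np.float64(239.0399942662198), np.float64(229.8479714915988)) (np.float64(278.5), np.float64(166.0), np.int32(20)) (np.float64(232.6829268292683), np.float64(244.82926829268294), np.int32(41))
SW [0.62451401 0.04415195 0.2612651 ] [0.61896739 0.03648393 0.288     ]
(array([0.4395, 0.3293]), np.float64(-1.7), np.float64(0.064), np.int32(19))
```

View pics/w11.png

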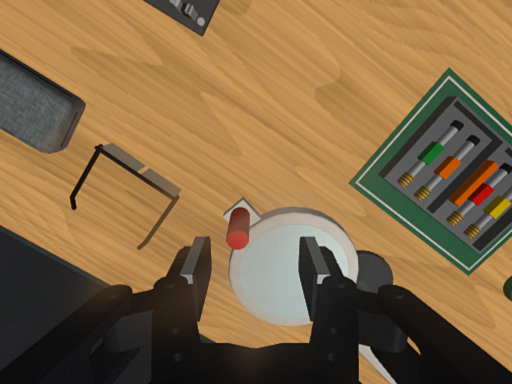

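Wrist view: the red knob's top is at (238,242) and its base at (238,212), beside the lens head at (293,270). Resolving its position from those two heights.

Run:
```python
from tote import *
st(); W=cam('wrist')
print(atz(W,238,242,.293).round(4),atz(W,238,214,.253).round(4))
print('lens',atz(W,293,269,.253).round(3),'tote',fin(W,(.4465,.341,.042),70))
P=np.array([.679,.322]);k=np.array([.615,.037]);print(np.linalg.norm(P-k))
```

```text
tcp [0.5908 0.0369 0.3384] yaw 34.8 w 0.531 0.0 t 33.25
[0.6129 0.0379 0.293 ] [0.6103 0.0336 0.253 ]
lens [0.625 0.1   0.253] tote (array([0.4426, 0.3372]), np.float64(-1.9), np.float64(0.078), np.int32(324))
0.2920975864330276
```

>>> {"op": "carry_out", "data": {
  "targets": [120,11,0,0,0,120,10,0,0,0,120,0,0,0,0,120,0,0,-25,0,120,0,0,-25,0,120,0,0,-15,0,120,0,0,-9,0,120,0,0,0,0,255,0,0,0,0,255,0,0,0,0,255,0,0,0,0,255,0,0,0,0],
  "newtons": 40
}}

```text
t: 34.5
eef_pos: [0.6133, 0.0364, 0.2666]
tool_rot: [0.001, -0.3, 0.954, 0.0]
contact_force: [-2.1, 0.7, 6.8]
gripper_width: 0.173
grasp_force: 39.2
```

Run:
```python
import numpy as np
P=np.array([.674,.327]); k=np.array([.6133,.0364]); v=k-P; a=np.arctan2(v[1],v[0]); r=.2975
A=np.linspace(a,np.radians(176.5-360),21); X=P+r*np.c_[np.cos(A),np.sin(A)]
print(np.degrees(a)); print(np.diff(np.round((X)*1000),axis=0).astype(int).tolist(), (X[[0,10,20]]).round(3))
```

```text
-101.7982046965083
[[-20, 5], [-21, 6], [-19, 8], [-19, 10], [-19, 10], [-17, 12], [-17, 13], [-15, 15], [-15, 15], [-13, 17], [-13, 17], [-11, 18], [-9, 19], [-9, 19], [-7, 20], [-5, 21], [-4, 21], [-3, 21], [0, 21], [0, 21]] [[0.613 0.036]
 [0.438 0.147]
 [0.377 0.345]]
```

>>> {"op": "carry_out", "data": {
  "targets": [255,-8,2,0,-1,255,-12,3,0,-1,255,-21,6,0,-2,255,-19,8,0,-2,255,-19,10,0,-2,255,-19,10,0,-2,255,-17,12,0,-2,255,-17,13,0,-2,255,-15,15,0,-2,255,-15,15,0,-2,255,-13,17,0,-2,255,0,0,0,0]
}}

```text
t: 35.7
eef_pos: [0.4388, 0.1516, 0.2666]
tool_rot: [0.004, -0.131, 0.991, 0.002]
contact_force: [8.7, 7.6, -2.7]
gripper_width: 0.168
grasp_force: 39.9
```

Run:
```python
from tote import *
st(); print(bot.get_obs()['contact_force'])
S=cam('side');K=(.44,.147,.273);s=blob(S,*proj(S,K),16,*COL['red']); print(proj(S,K),s and s[:3])
```

```text
tcp [0.4388 0.1516 0.2666] yaw 15.0 w 0.168 39.9 t 35.7
[ 8.66174541  7.60677493 -2.69357443]
(np.float64(210.043856082386), np.float64(165.46694559584157)) None
```

The measured knob track puts the pivot at x≈0.680. I'll use that to correct the rest of the arc.

>>> {"op": "carry_out", "data": {
  "targets": [255,-10,21,0,-2,255,-10,18,0,-2,255,-9,19,0,-2,255,-8,19,0,-2,255,-6,20,0,-2,255,-5,19,0,-2,255,-4,20,0,-2,255,-2,21,0,-2,255,-1,20,0,-2,255,0,14,0,-1,255,0,7,0,0,255,0,0,0,0,255,0,0,0,0]
}}

```text
t: 37.05
eef_pos: [0.3819, 0.3463, 0.2663]
tool_rot: [-0.0, 0.036, 0.999, 0.001]
contact_force: [-2.7, 1.2, 8.2]
gripper_width: 0.17
grasp_force: 41.4
```

Run:
```python
from tote import *
st(); print(bot.get_obs()['contact_force'])
```

```text
tcp [0.3819 0.3463 0.2663] yaw -4.1 w 0.17 41.4 t 37.05
[-2.71554734  1.21966019  8.16195591]
```

>>> {"op": "carry_out", "data": {
  "targets": [190,0,0,0,0,150,0,0,0,0,120,0,0,0,0,120,0,0,0,0,120,0,0,10,0,120,0,0,20,0,120,0,0,30,0,120,0,0,30,0,120,0,-20,0,0,120,5,-40,0,0,120,5,-40,0,0,120,5,-45,0,0,120,5,-45,0,0,120,5,-40,0,0,120,5,-20,0,0,120,0,0,0,0,120,0,0,0,0,120,0,0,0,0]
}}

```text
t: 38.85
eef_pos: [0.4123, 0.0961, 0.3552]
tool_rot: [-0.0, 0.035, 0.999, -0.0]
contact_force: [-0.3, 0.4, -1.0]
gripper_width: 0.529
grasp_force: 0.0
```

Run:
```python
from tote import *
st(); T=cam('top');S=cam('side')
K=(.382,.346,.28)
t=blob(T,*proj(T,K),14,*COL['red']);s=blob(S,*proj(S,K),14,*COL['red'])
if t and s: print('knob',t[:3],s[:3],tri((T,*t[:2]),(S,*s[:2])))
a=T['frame'][150:290,100:300];b=S['frame'][100:240,130:330]
cv2.imwrite('pics/e.png',cv2.resize(np.vstack([a,b])[:,:,::-1],None,fx=2,fy=2))
```

```text
tcp [0.4123 0.0961 0.3552] yaw -4.0 w 0.529 0.0 t 38.85
knob (np.float64(164.05882352941177), np.float64(235.64705882352942), np.int32(17)) (np.float64(163.41176470588235), np.float64(137.76470588235293), np.int32(17)) [0.38511348 0.35240771 0.26693398]
```

View pics/e.png

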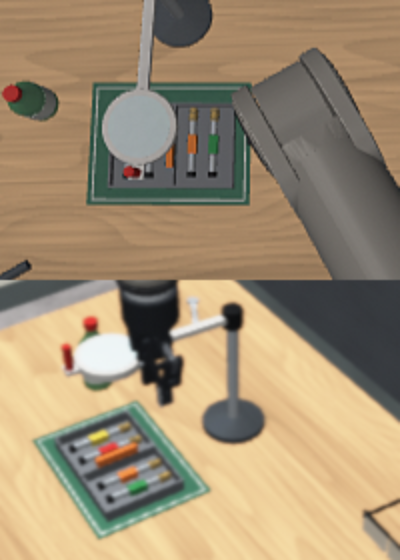

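The top crop shows the lens disc at (139,127). The side crop shows the tote level on the mat with all four cutters in it. One last numeric check, then hand in.

Run:
```python
from tote import *
T=cam('top');S=cam('side')
l=atz(T,169.5,213.5,.25)[:2]; f2=fin(S,(.4465,.341,.042),30); o=bot.get_obs()
print('lens',l.round(3),'fin side',f2)
if np.hypot(*(l-[.445,.341]))<.03 and np.hypot(*(f2[0]-[.439,.329]))<.012: print(bot.hand_in())
```

```text
lens [0.45  0.342] fin side (array([0.4394, 0.3287]), np.float64(-1.7), np.float64(0.062), np.int32(19))
the job is handed in; nothing more can be done
None
```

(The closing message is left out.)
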